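# Draw the clamp cylinder's piston rod out to its pointer and hold it

## Task

On the black clamp cylinder of the soldering jig, swing the steel keeper bar well clear of the piston rod's flange, then take the rod by its round cap and draw it straight out along its own leaning axis, without forcing it sideways in the bore, until the flange is level with the little pointer on the post beside it. Do not pull the rod right out, do not shift the pointer, and leave the other things on the bench where they are. Finish while still gripping the rod there, clear of any other support, so that it stays at that height.

Things in the scene. Friction and masses are not known exactly. Their poses are not given: they have to be found in the camera images.
- cylinder: Fixed black 62 mm square block, axis leaning 0.26 rad from vertical to its own -x (roughly towards the robot). Origin: centre of the bore's mouth on top of the aluminium end plate (90 x 110 mm), 116 mm above the bench; z up out of the bore, 15 mm wide, 97 deep. Post 8 x 10 x 75 mm high at x=39, y=0 mm; keeper pivot at x=-16.5, y=-45. Fingers fit on the cap's +y and -y sides.
- rod: Loose steel piston rod, 0.2 to 0.4 kg; slides back in if let go. Origin: middle of its flange on its axis, 3 mm above the cylinder's origin at the start; z along the axis, out of the bore. Flange 40 mm across, 6 mm thick; below it a 14 mm shaft, 80 mm long; above it a 16 mm neck to z=17 mm, then the dark round cap to grip, 24 mm across, z=17 to 55 mm.
- pointer: Dark steel pointer: 3 mm thick tongue on a 12 mm high collar held on the post by friction (8 N), 24 to 46 mm above the resting flange. Origin: tongue's tip, at its middle height, x=23.5, y=0 mm of the cylinder (3.5 mm outside the flange's rim); axes as the cylinder's. Draw the rod until its origin is level with this one along the cylinder's z.
- keeper (a joint): Angle (rad) of the keeper: flat steel bar 10 mm wide, 85 mm long, 7.5 to 13.5 mm above the end plate. Near 0 it lies along the cylinder's y over the flange's -x edge and blocks the rod. Grows to 1.4 as its free end swings to the cylinder's -x (anticlockwise from above); light friction (0.05 N m) holds it. Well clear from 0.6.
- keeper_pin (a point): Top centre of the dark upright pin at the keeper's free end, 85 mm from its pivot: 10 mm thick, from 7.5 to 40.5 mm above the end plate; push it with shut fingers from its +x side, or pinch it.
- spool: Bystander: loose white solder spool standing on end, 60 mm across, 46 mm high; origin at the centre of its underside. Leave alone.
- tray: Bystander: loose blue open tray, 150 x 110 x 35 mm; origin at the centre of its underside. Leave alone.
- jig_plate: Bystander: loose grey plate lying flat, 120 x 80 x 10 mm; origin at the centre of its underside. Leave alone.
Things that resemble listed ones, but are neither listed nor needed, are in the scene too. There is more than one size of the rod; the job needs the smaller. Of the things shaped like the part that bears cylinder, the aluminium one is meant.

How it is judged:
On the way, in this order (a step that is already met when the one before it is completed fails the run):
1. the keeper is swung at least 0.6 rad, with the rod still fully in (value of joint keeper above 0.6 rad and z of rod in the frame of cylinder below 0.008 m), for 0.2 s.
2. the rod is drawn by at least 15 mm, in the fingers (z of rod in the frame of cylinder above 0.018 m and contact force between the fingers and rod above 2 N), for 0.2 s.
At the end, for the whole second after the job is handed in: The gripper holds the rod still, its flange's middle within 5 mm of the pointer tip's level along the bore axis, still in the bore (within 4 mm of its axis and 0.07 rad in line with it), not resting on the pointer, the keeper still swung clear (above 0.5 rad) (z of rod in the frame of pointer between -0.005 and 0.005 m and angle between the z axis of rod and the z axis of cylinder, either way round below 0.07 rad and x of rod in the frame of cylinder between -0.004 and 0.004 m and y of rod in the frame of cylinder between -0.004 and 0.004 m and value of joint keeper above 0.5 rad and contact force between the fingers and rod above 2 N and contact force between rod and pointer below 0.5 N and linear speed of rod below 0.01 m/s); the arm keeps its last pose, push and grip.
It fails at once if the rod is pulled out too far (more than 65 mm) (z of rod in the frame of cylinder above 0.068 m).
It fails at once if the rod is forced in its bore while drawn (more than 25 N on the cylinder once 5 mm out) (z of rod in the frame of cylinder above 0.008 m and contact force between rod and cylinder above 25 N).
It fails at once if the pointer is shifted by more than 5 mm (distance of pointer from where it was at the start of the episode above 0.005 m).
It fails at once if the spool, blue tray or grey plate is disturbed (more than 30 mm) (distance of any of spool, tray, jig_plate from where it was at the start of the episode above 0.03 m).
It also fails if it takes over 42 s, if anything falls off the work surface, if the arm or the gripper's body presses on something with over 40 N, if the wrist force passes 120 N, or if a joint passes its speed limit or range.

## Robot

A 7-joint arm with a two-finger parallel gripper is mounted at the origin on the work surface. World frame = base frame: x ahead of the robot, y to its left, z up, the work surface at z = 0. Lengths are in m, angles in rad, forces in N, time in s.
With the tool pointing down it reaches from about 0.425 to 1.025 m from the base axis. Payload 9.4 kg.
Tool frame: the origin (TCP) lies midway between the tips of the shut fingers; the grasp point (between the pads) lies 19 mm behind it (env.grasp_offset is the distance from the TCP to the grasp point, in m); z points along the fingers, y is the direction in which the jaws open and shut (so a half turn about z gives the same grasp; the last joint's range is limited). The gripper opens to 85 mm and grips with 20 to 120 N. Pads are 22 mm wide; open, the fingers measure 114 mm over their backs; the gripper's body (76 mm by 85 mm) begins 54 mm behind the grasp point. The pads swing forward as they close: fully open they stand 13 mm farther back than shut.
Start: joints at [-1.31, 0.599, -0.003, 1.599, 0.002, 0.943, -0.08], TCP at [0.24, 0.684, 0.231] pointing down, gripper open.
Joint ranges: [-2.57, 2.57], [-0.35, 1.97], [-1.29, 1.29], [0.11, 2.56], [-1.05, 4.19], [0.11, 1.86], [-2.63, 2.63]. Speed limits (rad/s): [2.22, 2.22, 3.01, 3.01, 3.14, 3.14, 3.14].

## Interface

Orientations are given as a rotation vector (axis times angle).
In Python, from bench import env gives the robot as it stands. The module is installed in compiled form; this text tells all that it offers.
- The arm moves only by the tool play_rows, never from a script. Its argument "motion" is a list of rows, each a list of 3 entries, a list of its own where there are three numbers: the shift along the tool's x, y, z in units of 20 cm (1.0 is 20 cm), then the turn, a rotation vector about the tool's x, y, z in units of 120 degrees (1.0 is 120 degrees), then the closure in counts, from 0 (fully open) to 255 (shut). A call has 1 to 20 rows; each row is the pose to reach, as a shift and turn from the pose measured when the call began, along the tool's axes at that moment; what a row does not reach only later rows make up. A row lasts 1/12 s, in which the tool goes at most 41.7 mm and 7.16 degrees, less where a joint would pass 70% of its speed; a pose out of reach is approached as far as the arm can. A call with a number of a shift or a turn outside -1 to 1 is refused whole. A call with a gripper value outside its range is refused whole. The fingers move at their own pace and stop on an object; the grip force is fixed at half the most. Time passes only in rows, so rows that repeat a pose let the fingers close. It gives the time, the measured TCP pose, the force and the opening at its end, in the units of the state.
- env.state(): the state, without advancing time (a new reading comes with each control period).
- env.camera(name): name is "scene" or "top"; returns a dict with "color" (384x512x3 uint8, blue, green, red), "fx", "fy", "cx", "cy" (pixels), "dist_coeffs" ([k1, k2, p1, p2, k3] as OpenCV has them; the pictures are not rectified), "T" (4x4, takes a point from camera to world coordinates). Camera axes: x right, y down, z forward; pixel columns grow to the right and rows downward; lengths in m; the calibration is good to about 2 mm. A picture is of the moment at which its call begins. There is no depth.
- env.hand_in(): hands the job in, once; it reports no verdict.
The state is a dict: "time_s": time; "joints": joint angles; "qd": joint speeds; "joint_efforts": joint torques, N m; "tool_pos": TCP position; "tcp_rot": TCP orientation; "ft_force": force on the tool from outside, world axes, zero at the start; "wrist_torque": the same for the moment, N m; "finger_gap": opening from 0.0 (shut) to 1.0 (fully open).
Only numpy, scipy, OpenCV 4.12 (cv2) and the standard library are available. Lean on these libraries where they do the work, as an engineer would, in place of code of your own. Each camera call takes 0.05 s, during which the arm holds its last target. There are 200 camera calls.

## Working session

There is one attempt and no reset: what is moved stays moved. The work goes in short steps, Python scripts to look and compute and a tool call to move; the robot and the scene stay as the last step left them, time stands still between calls to the robot, and variables do not carry over. Pictures are saved under pics/ and viewed, about 8 in all and at most 12, crops included, and the job is handed in when it is done.

Besides the shell and the picture viewer there is one more tool, called after "Request:" as name(argument=value, ...), one argument or row to a line, values as JSON. play_rows: Moves the arm, as the interface text tells. Its arguments: {"type":"object","properties":{"motion":{"type":"array","items":{"type":"array"}}},"required":["motion"]}

```bash
mkdir -p pics; python3 - <<'E'
from bench import env
import cv2,numpy as np
print(env.state(),env.grasp_offset)
for n in("scene","top"):
    c=env.camera(n);cv2.imwrite(f"pics/{n}0.png",c["color"]);print(n,c["fx"],c["fy"],c["cx"],c["cy"],c["dist_coeffs"],np.round(c["T"],4).tolist())
a=[cv2.imread(f"pics/{n}0.png") for n in("scene","top")]
E
```

```text
{'time_s': 0.0, 'joints': array([-1.30972183,  0.60012172, -0.00254505,  1.60014842,  0.00179066,
        0.94289827, -0.07977072]), 'qd': array([-0.0017216 , -0.00103069,  0.00018709, -0.00086819, -0.00069169,
       -0.00054514, -0.00140011]), 'joint_efforts': array([ 8.09960493e-04, -7.76439571e+01,  1.56515043e+00, -2.58003420e+01,
        1.23306160e-02,  8.85531743e-03,  1.29031787e-05]), 'tool_pos': array([0.24010965, 0.6835737 , 0.23041277]), 'tcp_rot': array([-5.27904515e-01, -3.09678854e+00,  2.46316676e-03]), 'ft_force': array([-0.6078702 , -0.58631717,  1.09521227]), 'wrist_torque': array([0.0350373 , 0.02388972, 0.03364486]), 'finger_gap': 0.9938190376611614} 0.0187
scene 397.0996310475543 397.0996310475543 247.1522042340844 183.47594679241354 [-0.00342015  0.          0.          0.          0.        ] [[0.5381, 0.5223, -0.6615, 1.2935], [0.8427, -0.3467, 0.4118, -0.4282], [-0.0143, -0.7791, -0.6267, 0.7679], [0.0, 0.0, 0.0, 1.0]]
top 351.3809300479787 351.3809300479787 254.42641437100067 190.98967897620534 [-0.0994062  0.         0.         0.         0.       ] [[-0.0024, -0.9944, 0.1056, 0.4531], [-0.9999, 0.0036, 0.0113, -0.0159], [-0.0117, -0.1055, -0.9943, 1.278], [0.0, 0.0, 0.0, 1.0]]
```

View pics/scene0.png

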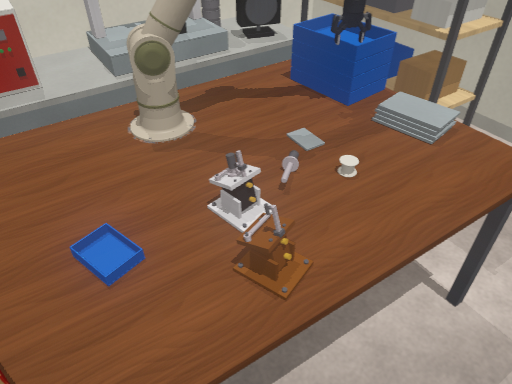

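View pics/top0.png

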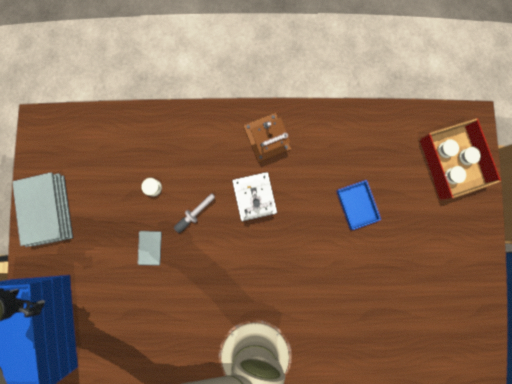

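The scene camera shows an aluminium cylinder unit at (242,190) and an orange-brown look-alike at (272,258). A loose larger rod lies at (290,165). In the top view these are at (255,196), (268,135) and (195,213). The aluminium one with the black block fits the description, so I'll confirm it in an enlarged crop.

```bash
python3 - <<'E'
import cv2,numpy as np
a=cv2.imread("pics/scene0.png")[140:240,195:295];b=cv2.imread("pics/top0.png")[165:230,222:287]
r=lambda i:cv2.resize(i,(400,400),interpolation=cv2.INTER_CUBIC)
s=cv2.resize(a,(600,600),interpolation=cv2.INTER_CUBIC)
cv2.imwrite("pics/cropA.png",np.hstack([r(a),r(b)]))
E
```

```text
(no output)
```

View pics/cropA.png

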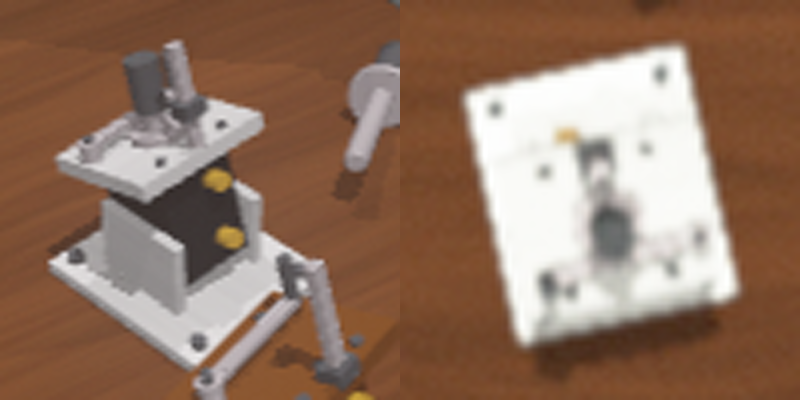

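This confirms the aluminium unit with the black block. The cap is at scene (231,160), the post at (239,152) with a dark collar, and the keeper lies across it. In the top view the dark pin is at about (311,211). I'll fit position and yaw, then check with an overlay.

```bash
cat > h.py <<'E'
import cv2,numpy as np
from bench import env
from scipy.spatial.transform import Rotation as R
from scipy.optimize import least_squares
def proj(c,P):
    M=np.linalg.inv(c["T"]); r=cv2.Rodrigues(M[:3,:3])[0]
    K=np.array([[c["fx"],0,c["cx"]],[0,c["fy"],c["cy"]],[0,0,1.]])
    return cv2.projectPoints(np.asarray(P,float).reshape(-1,1,3),r,M[:3,3],K,np.asarray(c["dist_coeffs"],float))[0][:,0]
def cyl(p): # x,y,yaw[,z]
    T=np.eye(4);T[:3,:3]=(R.from_euler('z',p[2])*R.from_euler('y',-.26)).as_matrix();T[:3,3]=[p[0],p[1],.116];return T
def w(T,L): return (T[:3,:3]@np.atleast_2d(np.asarray(L,float)).T).T+T[:3,3]
def pin(k,z=.0405): return [-.0165-.085*np.sin(k),-.045+.085*np.cos(k),z]
def crop(c,u0,v0,n,S): return cv2.resize(c["color"][v0:v0+n,u0:u0+n],(S,S),interpolation=cv2.INTER_CUBIC),S/n
def circle(r,z,n=40):
    t=np.linspace(0,2*np.pi,n);return np.c_[r*np.cos(t),r*np.sin(t),0*t+z]
def overlay(c,u0,v0,n,S,T,k,zr=.003,zp=None,full=True):
    im,s=crop(c,u0,v0,n,S)
    def dr(L,col,close=False):
        q=(proj(c,w(T,L))-[u0,v0]+.5)*s
        cv2.polylines(im,[np.int32(np.round(q*8))],close,col,1,cv2.LINE_AA,3)
    dr([[-.045,-.055,0],[.045,-.055,0],[.045,.055,0],[-.045,.055,0]],(0,0,255),True)
    dr(circle(.012,zr+.055),(0,255,0));dr(circle(.012,zr+.017),(0,255,0));dr(circle(.02,zr+.003),(0,200,255))
    dr([[.035,-.005,.075],[.043,-.005,.075],[.043,.005,.075],[.035,.005,.075]],(255,0,255),True)
    dr([[.039,0,0],[.039,0,.075]],(255,0,255))
    q=np.array(pin(k));dr(circle(.005,0)+q,(255,100,0));dr([[-.0165,-.045,.0135],pin(k,.0135),pin(k)],(255,100,0))
    if zp is not None: dr([[.0235,0,zp],[.034,0,zp]],(0,0,255))
    return im
E
cat > fit.py <<'E'
from h import *
cs=env.camera("scene");ct=env.camera("top")
S=lambda u,v:np.array([195+(u+.5)/4-.5,140+(v+.5)/4-.5]);s=65/400
Tp=lambda u,v:np.array([222+(u-400+.5)*s-.5,165+(v+.5)*s-.5])
A=[[0,0,.058],[.039,0,.075],[-.045,-.055,0],[.045,-.055,0],[.045,.055,0]]
a=np.array([S(141,58),S(175,44),S(57,157),S(147,190),S(265,114)])
B=[[0,0,.058],[-.045,-.055,0],[-.045,.055,0],[0,0,0]]
b=np.array([Tp(612,230),Tp(738,295),Tp(525,345),Tp(608,220)])
def f(p):
    T=cyl(p);return np.r_[(proj(cs,w(T,A))-a).ravel(),(proj(ct,w(T,B))-b).ravel()]
r=least_squares(f,[.5,0,.2],loss='soft_l1');p=r.x;print(p,np.round(f(p).reshape(-1,2),1).tolist())
T=cyl(p);pp=Tp(547,283)
k=least_squares(lambda k:(proj(ct,w(T,pin(k[0])))-pp).ravel(),[.1]);print(k.x,k.fun)
np.save("p.npy",np.r_[p,k.x])
cv2.imwrite("pics/ov1.png",np.hstack([overlay(cs,200,135,80,400,T,k.x[0],zp=.035),overlay(ct,222,165,65,400,T,k.x[0])]))
E
python3 fit.py
```

```text
[ 0.54855144 -0.00472374  0.23491147] [[-0.2, -0.2], [-0.1, -0.2], [-0.1, 0.0], [-0.6, -1.0], [-0.9, -0.8], [-0.0, 0.5], [-2.3, -4.1], [0.3, -4.5], [-0.3, -1.0]]
[0.05208172] [-0.32971814  0.10008752]
```

View pics/ov1.png

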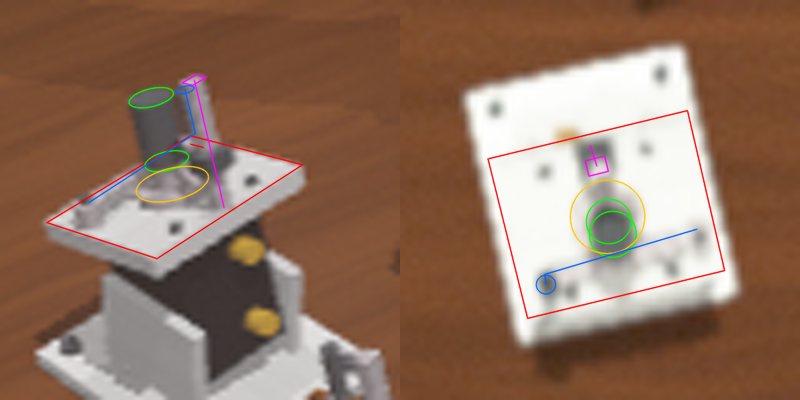

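The overlay fits to about 1 px: the cap top is at (231,154) in the scene view, and the post and pin also line up. Next is the pointer height, from a larger crop with level ticks.

```bash
python3 - <<'E'
from h import *
p=np.load("p.npy");T=cyl(p);cs=env.camera("scene")
u0,v0,n,S=222,145,32,600
im,s=crop(cs,u0,v0,n,S);raw=im.copy()
q=lambda L:(proj(cs,w(T,L))-[u0,v0]+.5)*s
for z in range(0,76,5):
    a,b=q([[.039,-.005,z/1000],[.039,.005,z/1000]]);d=b-a
    for e in(b+.3*d,):
        cv2.line(im,tuple(np.int32(e)),tuple(np.int32(e+[25 if z%10 else 50,0])),(0,0,255),1);
    cv2.putText(im,str(z),tuple(np.int32(b+.3*d+[52,4])),0,.45,(0,255,255),1)
    t=q([[.0235,0,z/1000]])[0]
    if 25<=z<=50: cv2.circle(im,tuple(np.int32(t)),2,(0,255,0),-1)
cv2.imwrite("pics/ptr.png",im)
t=T[:3,:3];print(T);print("pin",w(T,pin(p[3])),"cap",w(T,[0,0,.039]))
E
```

```text
[[ 0.93984803 -0.23275689 -0.25001982  0.54855144]
 [ 0.22493392  0.97253495 -0.05983727 -0.00472374]
 [ 0.25708055  0.          0.96638998  0.116     ]
 [ 0.          0.          0.          1.        ]]
pin [[0.50947592 0.02693543 0.1497594 ]] cap [[ 0.53880067 -0.00705739  0.15368921]]
```

View pics/ptr.png

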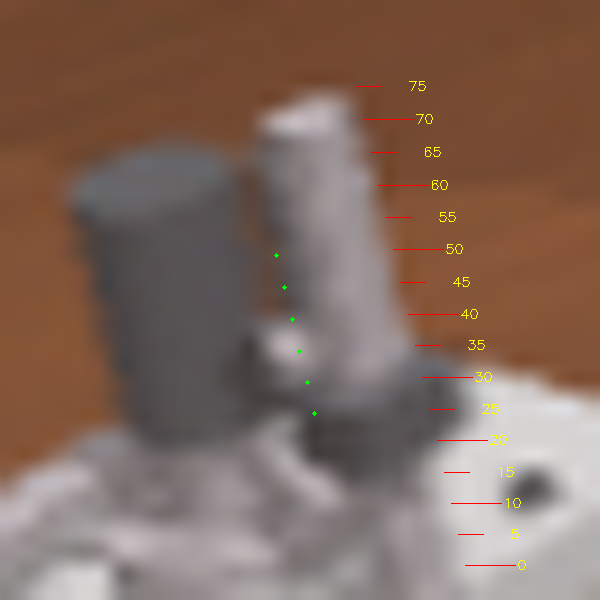

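The pointer's tongue sits low, at roughly z = 25–35 mm, with the pin and bar end behind it blurring the view. I'll swing the keeper first, then look again.

```bash
cat >> h.py <<'E'
def goal(T,L):  # tool pose for TCP at local L: tool z=-cyl z, y=cyl y
    return w(T,L)[0],R.from_matrix(T[:3,:3]@np.diag([-1,1,-1]))
def rel(L,T=None,base=None):
    p=np.load("p.npy");T=cyl(p) if T is None else T
    s=base or env.state();R0=R.from_rotvec(s["tcp_rot"])
    g,Rg=goal(T,L);return np.round(R0.inv().apply(g-s["tool_pos"])/.2,3).tolist(),np.round((R0.inv()*Rg).as_rotvec()/(2*np.pi/3),3).tolist()
def where():
    s=env.state();T=cyl(np.load("p.npy"));l=T[:3,:3].T@(s["tool_pos"]-T[:3,3])
    e=(R.from_matrix(T[:3,:3]@np.diag([-1,1,-1])).inv()*R.from_rotvec(s["tcp_rot"])).as_rotvec()
    print("t",round(s["time_s"],2),"local mm",np.round(l*1e3,1),"rot err",np.round(e,3),"gap",round(s["finger_gap"],3),"F",np.round(T[:3,:3].T@s["ft_force"],1))
E
python3 -c "
from h import *
where();print(rel([.006,.042,.16]))"
```

```text
t 0.25 local mm [-105.4  741.4  146.9] rot err [0.075 0.253 0.569] gap 1.0 F [-0.8 -0.7 -0.3]
([-2.333, -2.657, -0.204], [-0.036, -0.121, -0.272])
```

Request:
play_rows(
  motion=[
    [[-0.85, -0.97, -0.1], [0, 0, 0], 255],
    [[-0.85, -0.97, -0.1], [-0.036, -0.121, -0.272], 255],
    [[-0.85, -0.97, -0.1], [-0.036, -0.121, -0.272], 255],
    [[-0.85, -0.97, -0.1], [-0.036, -0.121, -0.272], 255],
    [[-0.85, -0.97, -0.1], [-0.036, -0.121, -0.272], 255],
    [[-0.85, -0.97, -0.1], [-0.036, -0.121, -0.272], 255],
    [[-0.85, -0.97, -0.1], [-0.036, -0.121, -0.272], 255],
    [[-0.85, -0.97, -0.1], [-0.036, -0.121, -0.272], 255],
    [[-0.85, -0.97, -0.1], [-0.036, -0.121, -0.272], 255],
    [[-0.85, -0.97, -0.1], [-0.036, -0.121, -0.272], 255],
  ],
)

```text
time_s: 1.08
tool_pos: [0.3361, 0.4461, 0.2513]
tcp_rot: [-0.338, 2.863, 0.047]
ft_force: [0.6, 0.2, 0.2]
finger_gap: 0.003
```

```bash
python3 -c "
from h import *
where();print(rel([.006,.042,.16]))"
```

```text
t 1.08 local mm [-63.5 487.9 156.9] rot err [-0.002 -0.001 -0.   ] gap 0.003 F [0.7 0.1 0. ]
([-0.347, -2.229, -0.019], [0.001, 0.0, 0.0])
```

Now about 446 mm along −y in the cylinder frame.

Request:
play_rows(
  motion=[
    [[-0.17, -1, 0], [0, 0, 0], 255],
    [[-0.17, -1, 0], [0, 0, 0], 255],
    [[-0.17, -1, 0], [0, 0, 0], 255],
    [[-0.17, -1, 0], [0, 0, 0], 255],
    [[-0.17, -1, 0], [0, 0, 0], 255],
    [[-0.17, -1, 0], [0, 0, 0], 255],
  ],
)

```text
time_s: 1.58
tool_pos: [0.417, 0.2538, 0.2597]
tcp_rot: [-0.327, 2.864, 0.042]
ft_force: [-0.3, 0.4, 0.1]
finger_gap: 0.004
```

Request:
play_rows(
  motion=[
    [[-0.17, -1, 0], [0, 0, 0], 255],
    [[-0.17, -1, 0], [0, 0, 0], 255],
    [[-0.17, -1, 0], [0, 0, 0], 255],
    [[-0.17, -1, 0], [0, 0, 0], 255],
    [[-0.17, -1, 0], [0, 0, 0], 255],
    [[-0.17, -1, 0], [0, 0, 0], 255],
  ],
)

```text
time_s: 2.08
tool_pos: [0.4978, 0.0589, 0.2689]
tcp_rot: [-0.312, 2.864, 0.038]
ft_force: [0.2, 0.5, -0.3]
finger_gap: 0.002
```

```bash
python3 -c "
from h import *
where();print(rel([.006,.042,.10]),rel([.006,.042,.018]))"
```

```text
t 2.08 local mm [  5.9  73.7 156.7] rot err [ 0.006 -0.001  0.017] gap 0.002 F [ 0.2  0.4 -0.4]
([-0.003, -0.157, 0.284], [-0.003, 0.001, -0.008]) ([-0.002, -0.154, 0.694], [-0.003, 0.001, -0.008])
```

Request:
play_rows(
  motion=[
    [[0, -0.155, 0.28], [-0.003, 0.001, -0.008], 255],
    [[0, -0.155, 0.28], [-0.003, 0.001, -0.008], 255],
    [[0, -0.155, 0.35], [-0.003, 0.001, -0.008], 255],
    [[0, -0.155, 0.45], [-0.003, 0.001, -0.008], 255],
    [[0, -0.155, 0.55], [-0.003, 0.001, -0.008], 255],
    [[0, -0.155, 0.62], [-0.003, 0.001, -0.008], 255],
    [[0, -0.155, 0.69], [-0.003, 0.001, -0.008], 255],
    [[0, -0.155, 0.69], [-0.003, 0.001, -0.008], 255],
  ],
)

```text
time_s: 2.75
tool_pos: [0.5399, 0.038, 0.1329]
tcp_rot: [-0.34, 2.867, 0.046]
ft_force: [0.0, 0.1, 0.3]
finger_gap: -0.002
```

```bash
python3 -c "
from h import *
where()
for k in(.2,.4,.6,.8,1.):
  q=pin(k);print(rel([q[0]+.016,q[1],.018])[0])
ct=env.camera('top');cs=env.camera('scene');p=np.load('p.npy')
cv2.imwrite('pics/d.png',np.hstack([crop(ct,222,160,75,400)[0],crop(cs,195,130,90,400)[0]]))
"
```

```text
t 2.75 local mm [ 5.8 43.5 16. ] rot err [-0.002  0.004 -0.001] gap -0.002 F [0.1 0.1 0.3]
[0.116, -0.026, -0.01]
[0.197, -0.051, -0.009]
[0.272, -0.092, -0.009]
[0.336, -0.146, -0.009]
[0.389, -0.213, -0.009]
```

View pics/d.png

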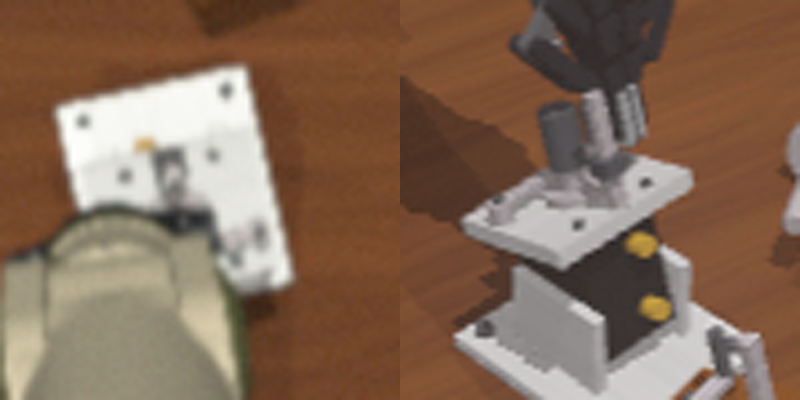

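The shut fingers are at scene (336,153), behind and to the right of the post, on the pin's +x side with no force. Now I'll push along the arc.

Request:
play_rows(
  motion=[
    [[0.06, -0.01, -0.01], [0, 0, 0], 255],
    [[0.1, -0.02, -0.01], [0, 0, 0], 255],
    [[0.14, -0.03, -0.01], [0, 0, 0], 255],
    [[0.18, -0.045, -0.01], [0, 0, 0], 255],
    [[0.22, -0.06, -0.01], [0, 0, 0], 255],
    [[0.255, -0.08, -0.01], [0, 0, 0], 255],
    [[0.29, -0.105, -0.01], [0, 0, 0], 255],
    [[0.32, -0.13, -0.01], [0, 0, 0], 255],
    [[0.35, -0.16, -0.01], [0, 0, 0], 255],
    [[0.38, -0.2, -0.01], [0, 0, 0], 255],
    [[0.4, -0.22, -0.01], [0, 0, 0], 255],
    [[0.4, -0.22, -0.01], [0, 0, 0], 255],
    [[0.4, -0.22, -0.01], [0, 0, 0], 255],
    [[0.34, -0.2, -0.01], [0, 0, 0], 255],
    [[0.34, -0.2, -0.2], [0, 0, 0], 255],
    [[0.34, -0.2, -0.4], [0, 0, 0], 255],
    [[0.34, 0.2, -0.6], [0, 0, 0], 255],
    [[0.34, 0.5, -0.6], [0, 0, 0], 255],
    [[0.34, 0.8, -0.6], [0, 0, 0], 255],
    [[0.34, 1, -0.6], [0, 0, 0], 255],
  ],
)

```text
time_s: 4.52
tool_pos: [0.4255, 0.1187, 0.219]
tcp_rot: [-0.335, 2.864, 0.045]
ft_force: [0.7, 0.5, 0.6]
finger_gap: -0.003
```

```bash
python3 -c "
from h import *
where();print(rel([0,0,.11]))
ct=env.camera('top');cs=env.camera('scene');p=np.load('p.npy');T=cyl(p)
cv2.imwrite('pics/e.png',np.hstack([overlay(ct,222,165,65,400,T,1.0),crop(cs,215,140,45,400)[0]]))
"
```

```text
t 4.52 local mm [-61.4 148.7 123. ] rot err [-0.     0.     0.002] gap -0.003 F [0.9 0.3 0.4]
([-0.308, -0.743, 0.065], [0.0, -0.0, -0.001])
```

View pics/e.png

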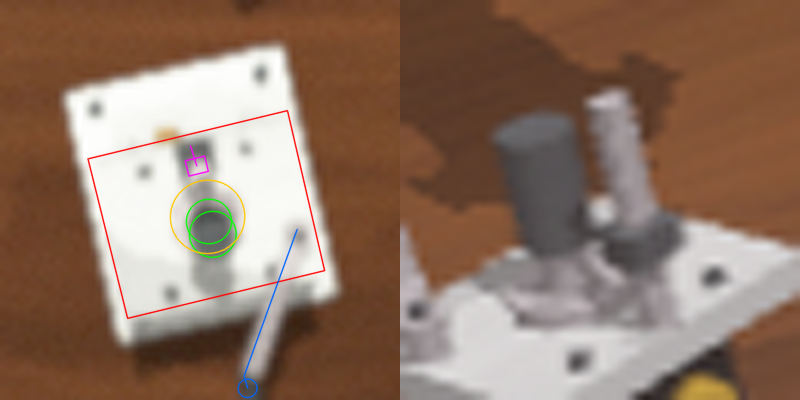

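The keeper lies swung clear at about 1.0 rad, with the pin at top-crop (248,385). The cap and pointer are unmoved. The collar and tongue are now plain at scene-crop right (640,235). Now over the cap.

Request:
play_rows(
  motion=[
    [[-0.31, -0.745, 0.06], [0, 0, 0], 120],
    [[-0.31, -0.745, 0.06], [0, 0, 0], 120],
    [[-0.31, -0.745, 0.06], [0, 0, 0], 120],
    [[-0.31, -0.745, 0.06], [0, 0, 0], 120],
    [[-0.31, -0.745, 0.06], [0, 0, 0], 120],
    [[-0.31, -0.745, 0.06], [0, 0, 0], 120],
    [[-0.31, -0.745, 0.06], [0, 0, 0], 120],
  ],
)

```text
time_s: 5.2
tool_pos: [0.522, -0.0033, 0.2239]
tcp_rot: [-0.354, 2.859, 0.052]
ft_force: [-0.4, 0.8, 0.4]
finger_gap: 0.528
```

```bash
cat > cap.py <<'E'
from h import *
# refine pose: keep yaw, fit cap silhouette & collar in scene crop, using edge points of cap
p=np.load("p.npy");T=cyl(p);cs=env.camera("scene")
g=cv2.cvtColor(cs["color"],cv2.COLOR_BGR2HSV).astype(float)
sat=g[:,:,1]
# cap is grey (low saturation) against brown wood: subpixel crossing left/right at several heights and top
def prof(a,b,n=81):
    t=np.linspace(0,1,n);q=a+(b-a)*t[:,None]
    return q,cv2.remap(sat.astype(np.float32),q[:,0].astype(np.float32)[None],q[:,1].astype(np.float32)[None],cv2.INTER_LINEAR)[0]
for z in(.03,.038,.046,.052):
    c=proj(cs,w(T,[[0,0,z]]))[0];a=c-[9,-.0];b=c+[9,0]
    q,s=prof(a,b);q,s2=prof(a,b);print(z,np.round(c,2),np.int32(s[::4]))
c=proj(cs,w(T,[[0,0,.058]]))[0];print("rad px",proj(cs,w(T,circle(.012,.045))).min(0),proj(cs,w(T,circle(.012,.045))).max(0))
q,s=prof(c-[0,8],c+[0,8]);print(c,np.int32(s[::4]))
E
python3 cap.py; python3 -c "
from h import *
where();print(rel([0,0,.06]),rel([0,0,.021]))"
```

```text
0.03 [231.94 163.32] [149 151 150 149 131  75  20  16  15   9   9  10  14  19  13   5   4   6
  13  17  16]
0.038 [231.29 160.66] [149 149 149 147 135  77  34  18  13  10  11  12  12  13  42 102 124  90
  42  17  15]
0.046 [230.64 157.98] [148 149 149 145 125  79  17  15  12   9  10  13  14  15  32  89 147  94
  31  16  14]
0.052 [230.14 155.96] [148 146 149 149 133  56  15  11  11  13  13  13  12  12  36  97 125  95
  42  17  15]
rad px [226.31475782 156.27283796] [235.1339858 160.3894612]
[229.64559395 153.92379267] [145 147 148 148 148 151 150 133  84  10  10   9  12  13  12  10  11  12
  12  11   9]
t 5.25 local mm [  3.1   8.1 111. ] rot err [-0.006 -0.003 -0.012] gap 0.53 F [ 0.2 -0.  -0.1]
([0.017, -0.042, 0.255], [0.003, 0.001, 0.006]) ([0.017, -0.043, 0.45], [0.003, 0.001, 0.006])
```

The cap silhouette agrees with the fit to about 0.1 px, so I'll descend.

Request:
play_rows(
  motion=[
    [[0.017, -0.042, 0.02], [0.003, 0.001, 0.006], 120],
    [[0.017, -0.042, 0.02], [0.003, 0.001, 0.006], 120],
    [[0.017, -0.042, 0.1], [0.003, 0.001, 0.006], 120],
    [[0.017, -0.042, 0.18], [0.003, 0.001, 0.006], 120],
    [[0.017, -0.042, 0.24], [0.003, 0.001, 0.006], 120],
    [[0.017, -0.042, 0.3], [0.003, 0.001, 0.006], 120],
    [[0.017, -0.042, 0.36], [0.003, 0.001, 0.006], 120],
    [[0.017, -0.042, 0.42], [0.003, 0.001, 0.006], 120],
    [[0.017, -0.042, 0.44], [0.003, 0.001, 0.006], 120],
    [[0.017, -0.042, 0.44], [0.003, 0.001, 0.006], 120],
  ],
)

```text
time_s: 6.08
tool_pos: [0.5422, -0.0051, 0.1374]
tcp_rot: [-0.34, 2.864, 0.045]
ft_force: [0.3, -0.8, 0.1]
finger_gap: 0.528
```

```bash
python3 -c "
from h import *
where();print(rel([0,0,.022]))
ct=env.camera('top');cs=env.camera('scene');p=np.load('p.npy');T=cyl(p)
cv2.imwrite('pics/f.png',np.hstack([crop(ct,222,165,65,400)[0],crop(cs,215,140,45,400)[0]]))
"
```

```text
t 6.08 local mm [-0.5  1.1 22.3] rot err [-0.001  0.001 -0.001] gap 0.528 F [ 0.1 -0.8  0.1]
([-0.003, -0.006, 0.002], [0.0, -0.0, 0.001])
```

View pics/f.png

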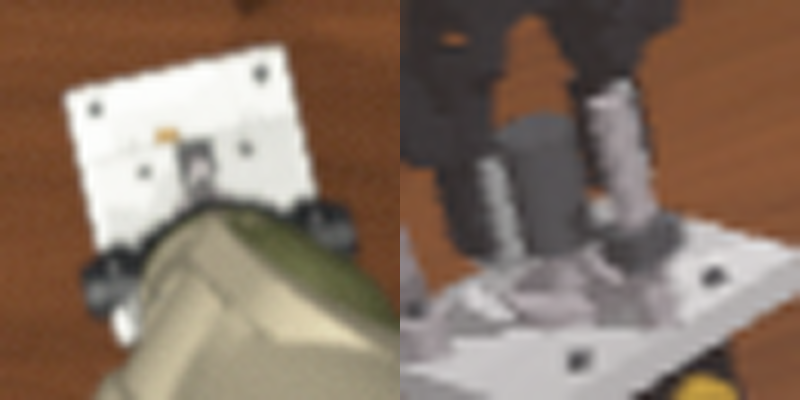

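The cap at crop (545,185) sits between the two fingers, which are on its −y and +y sides. I'll correct by 1 mm and close.

Request:
play_rows(
  motion=[
    [[-0.003, -0.006, 0.002], [0, 0, 0.001], 150],
    [[-0.003, -0.006, 0.002], [0, 0, 0.001], 165],
    [[-0.003, -0.006, 0.002], [0, 0, 0.001], 180],
    [[-0.003, -0.006, 0.002], [0, 0, 0.001], 255],
    [[-0.003, -0.006, 0.002], [0, 0, 0.001], 255],
    [[-0.003, -0.006, 0.002], [0, 0, 0.001], 255],
    [[-0.003, -0.006, 0.002], [0, 0, 0.001], 255],
    [[-0.003, -0.006, 0.002], [0, 0, 0.001], 255],
  ],
)

```text
time_s: 6.85
tool_pos: [0.5435, -0.0062, 0.1388]
tcp_rot: [-0.336, 2.862, 0.045]
ft_force: [-2.9, 2.1, 5.6]
finger_gap: 0.265
```

```bash
python3 -c "
from h import *
where();s=env.state();T=cyl(np.load('p.npy'));print(T[:3,:3].T@s['wrist_torque'])"
```

```text
t 6.85 local mm [ 0.8 -0.3 23.4] rot err [-0.    -0.001  0.001] gap 0.265 F [-0.8  2.7  6. ]
[ 0.30632396  0.40279526 -0.05710157]
```

The gap matches the 24 mm cap and forces are small. I'll draw 4 mm as a trial, and estimate the pointer level by fitting the collar box.

Request:
play_rows(
  motion=[
    [[0, 0, -0.005], [0, 0, 0], 255],
    [[0, 0, -0.01], [0, 0, 0], 255],
    [[0, 0, -0.015], [0, 0, 0], 255],
    [[0, 0, -0.02], [0, 0, 0], 255],
    [[0, 0, -0.02], [0, 0, 0], 255],
    [[0, 0, -0.02], [0, 0, 0], 255],
  ],
)

```text
time_s: 7.35
tool_pos: [0.5424, -0.0066, 0.1427]
tcp_rot: [-0.336, 2.862, 0.045]
ft_force: [0.3, 0.9, -3.2]
finger_gap: 0.265
```

```bash
python3 - <<'E'
from h import *
where();s=env.state();p=np.load("p.npy");T=cyl(p);print(T[:3,:3].T@s['wrist_torque'])
cs=env.camera("scene");sc=32/600
obs=np.array([[305,450],[385,490],[465,365],[442,435]])
obs=np.array([222,145])+(obs+.5)*sc-.5
def f(v):
    hx,hy,z=v/1000
    L=np.array([[-hx,-hy,-.006],[hx,-hy,-.006],[hx,hy,.006],[hx,hy,-.006]])+[.039,0,z]
    return (proj(cs,w(T,L))-obs).ravel()
r=least_squares(f,[9,10,28]);print(r.x,np.round(r.fun,2))
u0,v0,n,S=228,150,26,600
im,k=crop(cs,u0,v0,n,S)
hx,hy,z=r.x/1000
for i in(0,1):
    L=np.array([[-hx,-hy,0],[hx,-hy,0],[hx,hy,0],[-hx,hy,0]])+[.039,0,z-.006+.012*i]
    cv2.polylines(im,[np.int32((proj(cs,w(T,L))-[u0,v0]+.5)*k)],True,(0,255,0),1)
cv2.imwrite("pics/g.png",np.hstack([crop(cs,u0,v0,n,400)[0],cv2.resize(im,(400,400))]))
E
```

```text
t 7.35 local mm [ 0.7 -0.4 27.4] rot err [-0.    -0.001  0.001] gap 0.265 F [-0.3  0.8 -3.3]
[0.15982125 0.42026512 0.01968679]
[ 7.68975994  7.57388593 28.90110019] [ 0.62  0.57  0.37 -0.45 -0.75 -0.41  1.4  -0.07]
```

View pics/g.png

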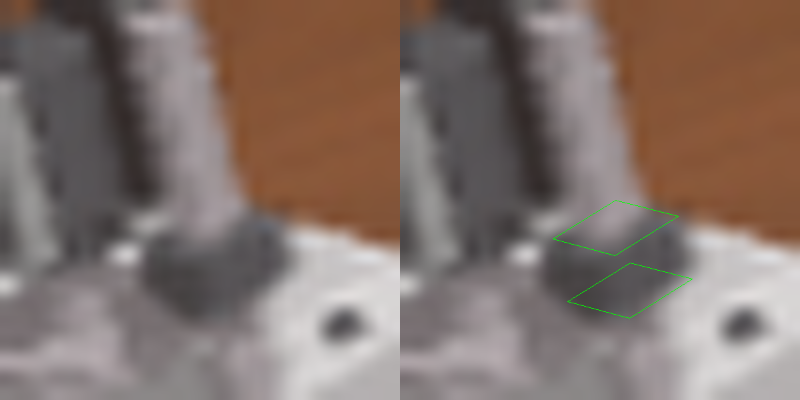

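```bash
python3 - <<'E'
from h import *
p=np.load("p.npy");T=cyl(p);cs=env.camera("scene")
k=400/26;C=lambda L:(proj(cs,w(T,np.array(L)))-[228,150]+.5)*k
for z in(24,27,30,33,36): print(z,np.round(C([[.043,-.005,z/1e3],[.035,-.005,z/1e3],[.043,.005,z/1e3],[.0235,0,z/1e3]])).tolist())
def f(v):
    hx,hy,z=v[:3]/1000
    q=C(np.array([[-hx,-hy,-.006],[-hx,-hy,.006],[hx,-hy,-.006],[hx,hy,-.006],[hx,hy,.006]])+[.039,0,z])
    return np.r_[(q[0,0]+q[1,0])/2-142, q[2]-[205,318],q[4]-[283,218],q[3]-[288,262],q[1]-[144,240]]
r=least_squares(f,[9,10,28],loss='soft_l1',f_scale=5);print(r.x,np.round(f(r.x)))
# brightness profile down the post's near edge/middle, local z
z=np.arange(10,50,1.);q=proj(cs,w(T,np.c_[0*z+.043,0*z-.005,z/1e3])).astype(np.float32)
g=cv2.cvtColor(cs["color"],cv2.COLOR_BGR2GRAY)
print(list(zip(z.astype(int),cv2.remap(g,q[:,0],q[:,1],cv2.INTER_LINEAR)[:,0].tolist())))
E
```

```text
24 [[224.0, 302.0], [192.0, 293.0], [265.0, 276.0], [167.0, 268.0]]
27 [[220.0, 286.0], [188.0, 278.0], [262.0, 261.0], [163.0, 252.0]]
30 [[217.0, 271.0], [185.0, 262.0], [258.0, 245.0], [160.0, 237.0]]
33 [[213.0, 255.0], [181.0, 246.0], [255.0, 229.0], [156.0, 221.0]]
36 [[210.0, 239.0], [177.0, 231.0], [251.0, 214.0], [152.0, 206.0]]
[ 6.02848115 10.75152114 30.2540321 ] [ 10.   3.  -0.  -0. -18.   9.   0.   1.   2.]
[(np.int64(10), 148), (np.int64(11), 151), (np.int64(12), 155), (np.int64(13), 155), (np.int64(14), 151), (np.int64(15), 148), (np.int64(16), 141), (np.int64(17), 132), (np.int64(18), 124), (np.int64(19), 117), (np.int64(20), 111), (np.int64(21), 104), (np.int64(22), 99), (np.int64(23), 93), (np.int64(24), 88), (np.int64(25), 86), (np.int64(26), 85), (np.int64(27), 84), (np.int64(28), 84), (np.int64(29), 84), (np.int64(30), 84), (np.int64(31), 86), (np.int64(32), 90), (np.int64(33), 93), (np.int64(34), 102), (np.int64(35), 113), (np.int64(36), 123), (np.int64(37), 134), (np.int64(38), 143), (np.int64(39), 151), (np.int64(40), 150), (np.int64(41), 147), (np.int64(42), 145), (np.int64(43), 144), (np.int64(44), 143), (np.int64(45), 142), (np.int64(46), 142), (np.int64(47), 142), (np.int64(48), 144), (np.int64(49), 147)]
```

The collar's top edge at the post reads z ≈ 35.4, so its middle is about 29.4 mm. The trial draw was smooth, with about 3 N of weight and lateral force under 1 N. I'll draw on to z ≈ 28 mm.

Request:
play_rows(
  motion=[
    [[0, 0, -0.008], [0, 0, 0], 255],
    [[0, 0, -0.016], [0, 0, 0], 255],
    [[0, 0, -0.024], [0, 0, 0], 255],
    [[0, 0, -0.032], [0, 0, 0], 255],
    [[0, 0, -0.04], [0, 0, 0], 255],
    [[0, 0, -0.048], [0, 0, 0], 255],
    [[0, 0, -0.056], [0, 0, 0], 255],
    [[0, 0, -0.064], [0, 0, 0], 255],
    [[0, 0, -0.072], [0, 0, 0], 255],
    [[0, 0, -0.08], [0, 0, 0], 255],
    [[0, 0, -0.088], [0, 0, 0], 255],
    [[0, 0, -0.096], [0, 0, 0], 255],
    [[0, 0, -0.104], [0, 0, 0], 255],
    [[0, 0, -0.108], [0, 0, 0], 255],
    [[0, 0, -0.108], [0, 0, 0], 255],
    [[0, 0, -0.108], [0, 0, 0], 255],
  ],
)

```text
time_s: 8.78
tool_pos: [0.5371, -0.0079, 0.1636]
tcp_rot: [-0.336, 2.862, 0.045]
ft_force: [0.4, 0.8, -2.1]
finger_gap: 0.265
```

```bash
python3 - <<'E'
from h import *
where();s=env.state();p=np.load("p.npy");T=cyl(p);print(T[:3,:3].T@s['wrist_torque'])
cs=env.camera("scene");zr=s["tool_pos"];l=T[:3,:3].T@(zr-T[:3,3]);zr=l[2]-.0204;print("rod z",zr)
u0,v0,n=220,145,34
im=crop(cs,u0,v0,n,400)[0];k=400/n;o=im.copy()
for L,c in((circle(.02,zr+.003)+[l[0],l[1],0],(0,200,255)),(circle(.02,zr-.003)+[l[0],l[1],0],(0,200,255)),([[.0235,0,.0294],[.032,0,.0294]],(0,0,255))):
    cv2.polylines(o,[np.int32((proj(cs,w(T,L))-[u0,v0]+.5)*k)],False,c,1,cv2.LINE_AA)
cv2.imwrite("pics/h.png",np.hstack([im,o]))
E
```

```text
t 8.78 local mm [ 0.7 -0.4 49. ] rot err [-0.    -0.001  0.001] gap 0.265 F [-0.   0.7 -2.2]
[0.11288082 0.41420256 0.01174665]
rod z 0.02862053425582462
```

View pics/h.png

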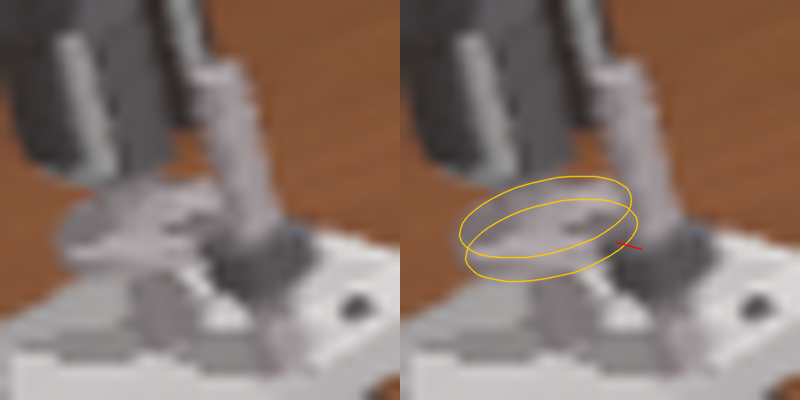

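The flange has risen with the rod and matches the predicted rim, so there was no slip. A dark streak at (195,218) leaves the tongue height ambiguous (29 or 35 mm). I'll compare the rod-down and rod-up pictures with contrast stretched.

```bash
python3 - <<'E'
from h import *
p=np.load("p.npy");T=cyl(p);cs=env.camera("scene")
acc=np.mean([env.camera("scene")["color"].astype(float) for _ in range(4)],0).astype(np.uint8)
e=cv2.imread("pics/e.png")[:,400:]  # crop 215,140,45 at 400
u0,v0,n,S=230,156,20,400
M=lambda s,ou,ov:np.float32([[S/n/s,0,(ou-u0)*S/n],[0,S/n/s,(ov-v0)*S/n]])
A=cv2.warpAffine(e,M(400/45,215,140),(S,S),flags=cv2.INTER_CUBIC)
B=cv2.resize(acc[v0:v0+n,u0:u0+n],(S,S),interpolation=cv2.INTER_CUBIC)
o=[]
for I in(A,B):
    I=cv2.convertScaleAbs(I,alpha=1.6,beta=-60)
    for z in(27,29.4,32,35,38):
        t=np.int32((proj(cs,w(T,[[.0235,0,z/1e3]]))[0]-[u0,v0]+.5)*S/n);cv2.circle(I,tuple(t),2,(0,255,0) if z!=29.4 else (0,0,255),-1)
    o.append(I)
cv2.imwrite("pics/i.png",np.hstack(o))
E
```

```text
(no output)
```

View pics/i.png

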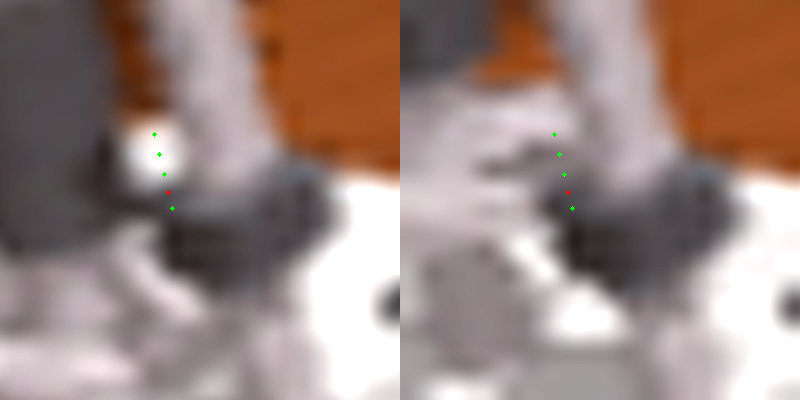

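In the left (rod-down) panel, the bright end plate shows behind the z = 32–38 dots, and dark begins at about z = 31. So the tongue is centred near 29.4 mm, level with the collar's middle, and z = 35 is ruled out. A final 0.8 mm lift and settle.

Request:
play_rows(
  motion=[
    [[0, 0, -0.004], [0, 0, 0], 255],
    [[0, 0, -0.004], [0, 0, 0], 255],
    [[0, 0, -0.004], [0, 0, 0], 255],
    [[0, 0, -0.004], [0, 0, 0], 255],
    [[0, 0, -0.004], [0, 0, 0], 255],
    [[0, 0, -0.004], [0, 0, 0], 255],
    [[0, 0, -0.004], [0, 0, 0], 255],
    [[0, 0, -0.004], [0, 0, 0], 255],
  ],
)

```text
time_s: 9.75
tool_pos: [0.5368, -0.0079, 0.1642]
tcp_rot: [-0.336, 2.862, 0.045]
ft_force: [-0.2, 0.2, -2.5]
finger_gap: 0.26
```

```bash
python3 - <<'E'
from h import *
where();p=np.load("p.npy");T=cyl(p);ct=env.camera("top");cs=env.camera("scene")
s=env.state();l=T[:3,:3].T@(s["tool_pos"]-T[:3,3]);zr=l[2]-.0204;print("rod z",zr,np.abs(s["qd"]).max())
cv2.imwrite("pics/j.png",np.hstack([crop(ct,222,165,75,400)[0],overlay(cs,205,135,60,400,T,1.0,zr,.0294)]))
E
```

```text
t 9.75 local mm [ 0.7 -0.4 49.7] rot err [-0.    -0.001  0.001] gap 0.26 F [-0.8  0.2 -2.4]
rod z 0.029315995101599046 0.0014288981944397335
```

View pics/j.png

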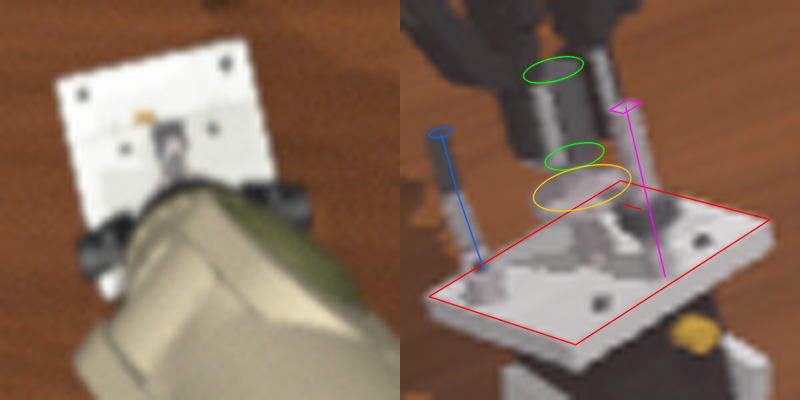

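The final picture shows the keeper swung clear (pin at crop (440,133)) and the flange level with the tongue. The post and pointer are where they were. Handing in.

```bash
python3 -c "
from h import *
print(env.hand_in());where()"
```

```text
the job is handed in; nothing more can be done
None
the job is handed in; nothing more can be done
```

I swung the keeper to about 1.0 rad with the fingers shut. I then gripped the aluminium-plate cylinder's rod by its cap, drew it out along its axis to the pointer's level, and handed the job in while still holding it. The hand-in gives no verdict, so the result is not confirmed.

- **Height:** the rod's flange was at z ≈ 29.3 mm in the cylinder frame, from arm travel. The pointer's tongue was at about 29.4 mm, from the camera. I put the uncertainty at 1–2 mm, against the 5 mm allowed.
- **Forces:** sideways force on the tool was under about 1 N at each check during the draw. The vertical load was about 2.5 N, which fits the rod's weight with the rod held only by the grip.
- **Alignment and time:** the tool was within 0.001 rad of the bore axis as fitted from the pictures. The run took about 10 s of the 42 s allowed.
- **Surroundings:** the last picture shows the keeper clear and the post and pointer where they were. I did not photograph the spool, tray and grey plate again, but the arm never worked near them.
- **Weakest check:** the tongue's height. At this image resolution it blurs into the collar, so I took it from the collar's middle and the level where dark begins in front of the bright plate.

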